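Dock the culture plate and swing its keeper bar shut

ROBOT

A 6-joint arm with a two-finger parallel gripper is mounted at the origin on a cart in front of the work surface, level with it; the furniture and walls round the work are solid. World frame = base frame: x ahead of the robot, y to its left, z up, the work surface at z = 0. Lengths are in m, angles in rad, forces in N, time in s.
With the tool pointing down it reaches from about 0.35 to 0.775 m from the base axis. Payload 5.5 kg.
Tool frame: the origin (TCP) lies at the very end of the fingers, on their centre line; the grasp point (between the pads) lies 19 mm behind it; z points along the fingers, y is the line along which they close (so a half turn about z gives the same grasp; the last joint's range is limited). The gripper opens to 85 mm and grips with 20 to 120 N. Pads are 22 mm wide; open, the fingers measure 114 mm over their backs; the gripper's body (76 mm by 85 mm) begins 54 mm behind the grasp point. The pads swing forward as they close: fully open they stand 13 mm farther back than shut.
Start: joints at [1.049, 0.313, 0.046, 1.304, 0, 1.431], TCP at [0.214, 0.534, 0.231] pointing down, gripper open.
Joint ranges: [-2.76, 2.76], [-0.86, 1.69], [-1.03, 1.26], [-2.2, 2.34], [-1.47, 1.5], [-3.14, 3.14]. Speed limits (rad/s): [2.57, 2.57, 3.14, 3.14, 3.14, 3.14].

INTERFACE

Orientations are given as a unit quaternion [w, x, y, z].
In Python, from workcell import get_state, read_camera, hand_in gives the robot as it stands.
- The arm moves only by the tool send_rows, never from a script. Its argument "increments" is a list of rows, each an object of numbers: "dx", "dy", "dz": the shift along the world's x, y, z in units of 25 mm (1.0 is 25 mm); "roll": the turn about the world's z in units of 8 degrees (1.0 is 8 degrees); "claw": the opening, from -1 (shut) to 1 (fully open). In form: [{"dx": .., "dy": .., "dz": .., "roll": .., "claw": ..}, ...]. A call has exactly 5 rows; each row is the pose to reach, as a shift and turn from the pose commanded when the call began; what a row does not reach only later rows make up. A row lasts 1/8 s, in which the tool goes at most 62.5 mm and 10.7 degrees, less where a joint would pass 70% of its speed; a pose out of reach is approached as far as the arm can. A call with a gripper value outside its range is refused whole. The fingers move at their own pace and stop on an object; "grip_force" is the grip in N (left out, the last holds). Time passes only in rows, so rows that repeat a pose let the fingers close, or fill a call up. It gives the time, the measured TCP pose, the force, the opening and the grip force at its end, in the units of the state.
- get_state(): the state, without advancing time (a new reading comes with each control period).
- read_camera(name): name is "scene" or "side" or "wrist"; returns a dict with "image" (384x512x3 uint8, blue, green, red), "fx", "fy", "cx", "cy" (pixels), "dist_coeffs" ([k1, k2, p1, p2, k3] as OpenCV has them; the pictures are not rectified), "world_to_cam" (4x4, takes a point from world to camera coordinates). Camera axes: x right, y up, looking along -z (the intrinsics and any distortion apply to the point x, -y, -z); pixel columns grow to the right and rows downward; lengths in m; the calibration is good to about 2 mm. A picture is of the moment at which its call begins. There is no depth.
- hand_in(): hands the job in; it is judged then, once.
The state is a dict: "clock": time; "joint_pos": joint angles; "qvel": joint speeds; "tau": joint torques, N m; "tcp_pos": TCP position; "orientation": TCP orientation; "wrist_force": force on the tool from outside, world axes, zero at the start; "ft_torque": the same for the moment, N m; "finger_gap": finger opening in m; "grip_force": force on a finger pad.
Only numpy, scipy, OpenCV 4.12 (cv2) and the standard library are available. Lean on these libraries where they do the work, as an engineer would, in place of code of your own. Each camera call takes 0.05 s, during which the arm holds its last target. There are 200 camera calls.

TASK

Slide the clear six-well culture plate along the bench, lid up, into the open-ended aluminium dock until it is fully home against the end stop. Then swing the dock's steel keeper bar (with the red tab) shut across the mouth behind the plate until it snaps over its brass detent and stays shut. Leave the other things on the bench where they are.

Things in the scene. Friction and masses are not known exactly. Their poses are not given: they have to be found in the camera images.
- culture_plate: Clear six-well culture plate with pink wells and fixed lid, 86 (own x) x 129 (own y) x 22 mm, about 80 g, standing loose on the bench outside the mouth of the dock. It is too wide to grasp across; push it by its short outer side. Origin: centre of its underside; z up.
- plate_dock: U-shaped aluminium dock fixed to the bench, bottomless: the plate slides on the bench itself. Origin: on the bench, centre of the plate's home place; own +y points out of the mouth, z up. Home: plate origin on this origin, its y along the dock's y (either way round). Inner faces: end stop at y = -65 mm, side rails at x = -47 and +47 mm; rails 10 mm thick, 18 mm high, ending at y = 64 mm.
- dock_mouth (a point): Point on the bench in the middle of the dock's mouth (dock frame x 0, y 64 mm, z 0), level with the rail ends; the plate's outer short side ends here when home. From here outward two low lead-in wings, 9 mm high, flare from 94 mm apart to 117 mm apart at y = 100 mm. The shut keeper bar passes above them.
- keeper (a joint): Angle of the keeper bar about its upright hinge, rad. 0 = shut (bar along the dock's +x across the mouth, on its stop), 1.57 = straight out along the dock's +y; limit 2.1. Bar direction in the dock frame is (cos q, sin q). Light friction: stays where left. Meets the detent at about 0.12, rides over it at 0.06 (about 6 N of push at the tab), then snaps to 0 by itself.
- keeper_hinge (a point): Point on the hinge axis (dock frame x -74, y 73.5 mm), level with the bar's underside, 13 mm above the bench. The bar is steel, 12 mm thick, 18 mm high (13 to 31 mm above the bench), reaching 168 mm from the axis. The hinge pin's top is 38 mm above the bench.
- keeper_tab (a point): Centre of the outer face (to be pushed to shut the bar) of the red tab on the bar, 115 mm from the hinge axis, 49 mm above the bench. The tab is 30 mm long along the bar, 8 mm thick, and stands from the bar's top (31 mm) to 69 mm above the bench.
- detent_top (a point): Top of the sprung brass detent nose, 18 mm across, 17 mm above the bench, 6 mm above its black catch block (24 x 40 mm, 11 mm high) at dock frame x 82, y 82.5 mm. It sinks as the bar's end rides over it and rises again in front of the shut bar.
- marker: Bystander: red and white marker pen, 135 mm long, loose, lying on the bench. Origin under its middle.
- petri: Bystander: round petri dish, 88 mm across, 15 mm high, loose. Origin: centre of its underside.
- dust_blower: Bystander: teal rubber dust blower, 48 mm across, 108 mm high, loose, upright. Origin: centre of its underside.
- mouse: Bystander: blue and black computer mouse, 104 x 62 x 39 mm, loose. Origin: centre of its underside. Beyond it stands the fixed white microscope, about 0.45 m high, at world x over 0.5 m, y -0.35 to 0 m: keep the arm clear of it when moving round to the dock.
There are look-alikes about, which are no part of the job. What is shaped like the culture_plate but black is not meant.

How it is judged:
By the outcome, as a careful person would: the job done as asked, in the order asked, and still so for the second after the job is handed in, with the robot touching nothing.
It also fails if it takes over 54 s, if anything falls off the work surface, if the arm or the gripper's body presses on something with over 40 N, if the wrist force passes 120 N, or if a joint passes its speed limit or range.

## Working session

There is one attempt and no reset: what is moved stays moved. The work goes in short steps, Python scripts to look and compute and a tool call to move; the robot and the scene stay as the last step left them, time stands still between calls to the robot, and variables do not carry over. Pictures are saved under pics/ and viewed, at most 10 in all, crops included, and the job is handed in when it is done.

Besides the shell and the picture viewer there is one more tool, called after ">>>" as name(argument=value, ...), one argument or row to a line, values as JSON. send_rows: Moves the arm, as the interface text tells. Its arguments: {"type":"object","properties":{"increments":{"type":"array","items":{"type":"object","properties":{"dx":{"type":"number"},"dy":{"type":"number"},"dz":{"type":"number"},"roll":{"type":"number"},"claw":{"type":"number"}}}},"grip_force":{"type":"number"}},"required":["increments"]}

```bash
mkdir -p pics
cat > h.py <<'E'
import numpy as np, cv2
from workcell import get_state, read_camera, hand_in
def K(c): return np.array([[c['fx'],0,c['cx']],[0,c['fy'],c['cy']],[0,0,1.]])
def ray(c,uv):
    u=cv2.undistortPoints(np.array(uv,float).reshape(-1,1,2),K(c),np.array(c['dist_coeffs'])).reshape(-1,2)
    T=np.array(c['world_to_cam']);R=T[:3,:3]
    d=np.c_[u[:,0],-u[:,1],-np.ones(len(u))]@R
    return -R.T@T[:3,3],d
def onplane(c,uv,z):
    o,d=ray(c,uv); return o+d*((z-o[2])/d[:,2])[:,None]
def proj(c,P):
    T=np.array(c['world_to_cam']);P=np.atleast_2d(P)@T[:3,:3].T+T[:3,3]
    return cv2.projectPoints(P*[1,-1,-1],np.zeros(3),np.zeros(3),K(c),np.array(c['dist_coeffs']))[0].reshape(-1,2)
def tri(c1,uv1,c2,uv2):
    A=np.zeros((3,3));b=np.zeros(3)
    for c,uv in((c1,uv1),(c2,uv2)):
        o,d=ray(c,[uv]);d=d[0]/np.linalg.norm(d[0]);M=np.eye(3)-np.outer(d,d);A+=M;b+=M@o
    return np.linalg.solve(A,b)
E
python3 - <<'E'
from h import *
import pickle
C={n:read_camera(n) for n in('scene','side','wrist')}
pickle.dump(C,open('c0.pkl','wb'))
for n in C: print(n,(-np.array(C[n]['world_to_cam'])[:3,:3].T@np.array(C[n]['world_to_cam'])[:3,3]).round(3),C[n]['fx'])
cv2.imwrite('pics/a.png',cv2.resize(C['scene']['image'],(800,600)))
cv2.imwrite('pics/b.png',cv2.resize(C['side']['image'],(800,600)))
print(get_state())
E
```

```text
scene [ 0.052 -0.652  0.524] 347.18592743931816
side [0.066 1.344 1.016] 470.10736128240745
wrist [0.149 0.56  0.373] 313.59336581374606
{'clock': 0.15, 'joint_pos': array([ 1.04939198e+00,  3.13866982e-01,  4.52083090e-02,  1.30361277e+00,
       -1.08156814e-05,  1.43119566e+00]), 'qvel': array([-0.00048183, -0.00257361,  0.00486304, -0.00067304,  0.0009228 ,
       -0.00120813]), 'tau': array([ 2.27934353e-03, -4.81064129e+01,  2.98814678e+01,  1.39107706e-02,
       -6.12191479e-05,  5.69356402e-07]), 'tcp_pos': array([0.21405112, 0.5332378 , 0.23057855]), 'orientation': array([-2.34235314e-04,  1.89744369e-01,  9.81833250e-01, -6.99393963e-04]), 'wrist_force': array([-0.8973208 ,  0.21508557, -0.23912276]), 'ft_torque': array([ 0.00599987,  0.06045226, -0.00856494]), 'grip_force': 0.0, 'finger_gap': 0.08557576937934143}
```

View pics/a.png

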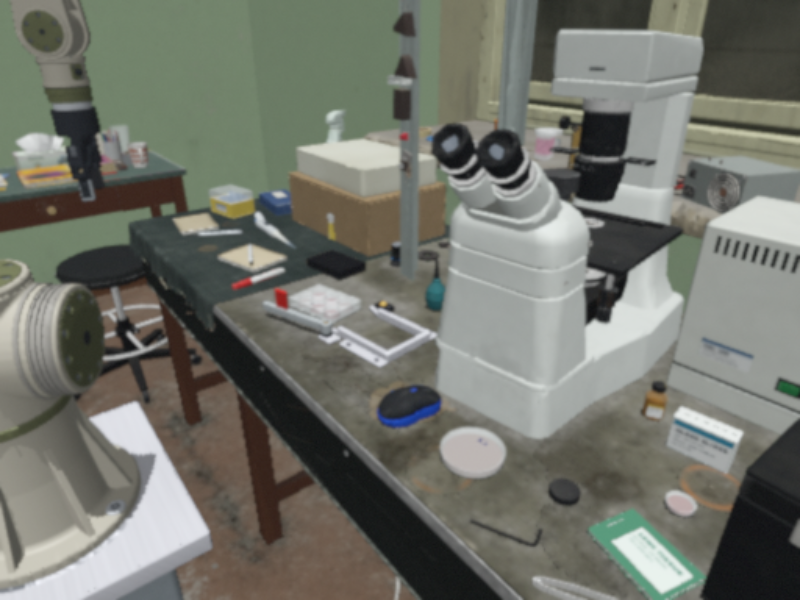

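View pics/b.png

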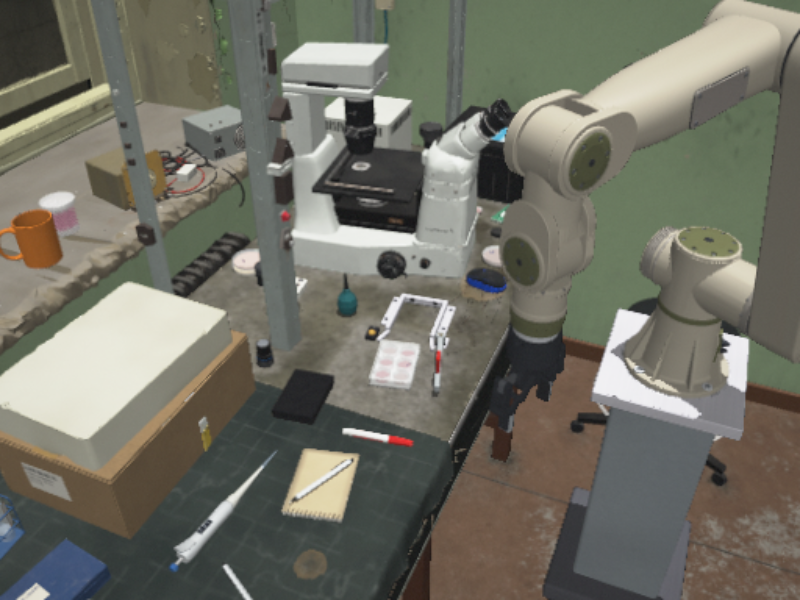

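The scene view (800x600) shows the clear pink-welled plate at (325,303) with the dock beyond at (385,335). The keeper bar stands open with its red tab at (282,298). In the side view the plate is at (395,365), the dock at (415,320) and the tab at (438,365).

Candidates for the plate:
- The clear six-well plate: side (395,365), scene (325,303).
- The black look-alike: side (303,396), scene (336,263).
- The petri dish: scene (473,452).

I choose the clear plate with pink wells and will check it in a crop.

Run:
```python
from h import *
import pickle
C=pickle.load(open('c0.pkl','rb'))
a=C['side']['image'][180:260,215:315]; b=C['scene']['image'][165:240,160:290]
a=cv2.resize(a,None,fx=6,fy=6,interpolation=cv2.INTER_CUBIC)[:, :]
b=cv2.resize(b,None,fx=6,fy=6,interpolation=cv2.INTER_CUBIC)
cv2.imwrite('pics/c.png',a);cv2.imwrite('pics/d.png',b)
for z in(0.,.022): print(onplane(C['side'],[[395*.64,365*.64],[303*.64,396*.64],[378*.64,438*.64],[290*.64,345*.64]],z).round(3))
```

```text
[[0.552 0.244 0.   ]
 [0.685 0.407 0.   ]
 [0.496 0.453 0.   ]
 [0.793 0.273 0.   ]]
[[0.542 0.268 0.022]
 [0.671 0.427 0.022]
 [0.487 0.472 0.022]
 [0.777 0.296 0.022]]
```

View pics/c.png

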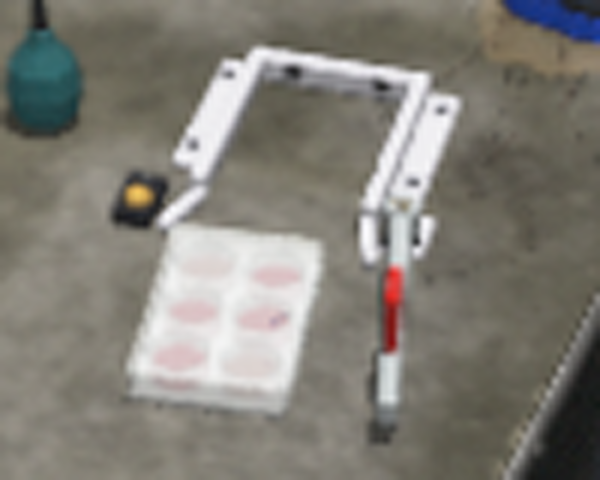

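View pics/d.png

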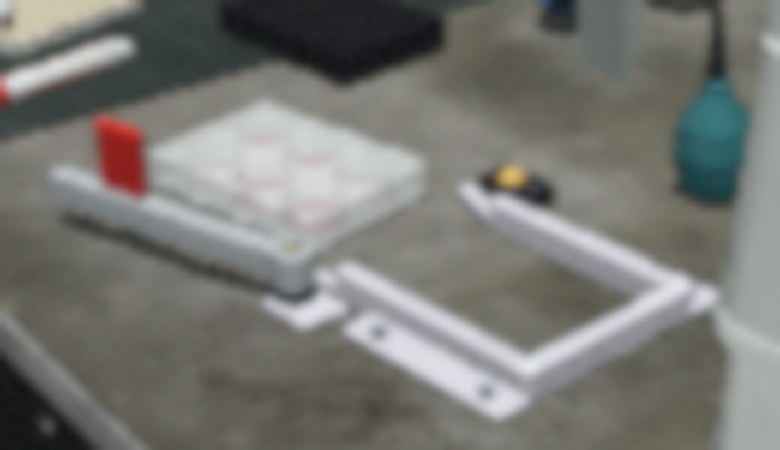

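The side crop (6x, offset 215,180) shows the clear six-well plate with its top corners at (172,227), (322,240), (285,390) and (130,372). The dock mouth faces it, the bar stands straight out with its tab at (393,290), and the detent is at (138,195). The scene crop agrees, and the black plate is separate at (340,35), so the choice is confirmed.

Run:
```python
from h import *
import pickle
C=pickle.load(open('c0.pkl','rb'))
s=lambda *p:np.array(p)/6+[215,180]
q=lambda *p:np.array(p)/6+[160,165]
S=C['side'];Q=C['scene']
for n,a,b in[('plate far+x top',(172,227),(427,160)),('plate far-x',(322,240),(315,235)),('plate near+x',(130,372),(265,100)),
 ('stop outer+x',(258,48),(688,278)),('stop outer-x',(430,75),(528,365)),('detent',(138,193),(513,175)),('hinge',(402,205),(292,248)),('tab top',(393,268),(118,122)),('bar end',(387,412),(57,172))]:
  print(n,tri(S,s(*a),Q,q(*b)).round(4))
print('plate',onplane(S,[s(172,227),s(322,240),s(285,395),s(130,372)],.022).round(4))
print('stop/rail',onplane(S,[s(258,48),s(430,75),s(372,203),s(208,183)],.018).round(4))
```

```text
plate far+x top [0.6076 0.1995 0.02  ]
plate far-x [0.5234 0.174  0.0154]
plate near+x [0.5771 0.3217 0.0201]
stop outer+x [0.6341 0.0136 0.0195]
stop outer-x [ 0.5257 -0.0012  0.0193]
detent [0.6432 0.1691 0.0119]
hinge [0.4894 0.1424 0.0309]
tab top [0.4546 0.2471 0.0722]
bar end [0.4382 0.3023 0.0247]
plate [[0.6037 0.204  0.022 ]
 [0.521  0.1813 0.022 ]
 [0.4897 0.3103 0.022 ]
 [0.5725 0.326  0.022 ]]
stop/rail [[ 0.6314  0.0149  0.018 ]
 [ 0.5229 -0.      0.018 ]
 [ 0.5092  0.1335  0.018 ]
 [ 0.6038  0.1535  0.018 ]]
```

>>> send_rows(
  increments=[
    {"dx":2,"dy":0,"dz":1,"claw":-1},
    {"dx":4,"dy":0,"dz":1,"claw":-1},
    {"dx":6,"dy":0,"dz":2,"claw":-1},
    {"dx":8,"dy":-1,"dz":2,"claw":-1},
    {"dx":10,"dy":-2,"dz":2,"claw":-1},
  ],
)

```text
schema error: expected keys dx, dy, dz, roll, claw
```

>>> send_rows(
  increments=[
    {"dx":1.5,"dy":-1,"dz":1,"roll":-1.2,"claw":0},
    {"dx":3,"dy":-3,"dz":2,"roll":-2.4,"claw":0},
    {"dx":4.6,"dy":-5,"dz":2.8,"roll":-3.6,"claw":0},
    {"dx":6.2,"dy":-6.8,"dz":2.8,"roll":-4.8,"claw":0},
    {"dx":8,"dy":-8.5,"dz":2.8,"roll":-6,"claw":0},
  ],
)

```text
clock: 0.78
tcp_pos: [0.4109, 0.3238, 0.3019]
orientation: [0.0, 0.575, 0.818, 0.001]
wrist_force: [1.2, 0.9, 0.7]
finger_gap: 0.0426
grip_force: 0.0
```

>>> send_rows(
  increments=[
    {"dx":1.4,"dy":-1,"dz":0,"roll":-0.5,"claw":0},
    {"dx":2.4,"dy":-2,"dz":0,"roll":-1,"claw":0},
    {"dx":3.4,"dy":-3,"dz":0,"roll":-1,"claw":0},
    {"dx":3.4,"dy":-4,"dz":0,"roll":-1,"claw":0},
    {"dx":3.4,"dy":-4,"dz":0,"roll":-1,"claw":0},
  ],
)

```text
clock: 1.4
tcp_pos: [0.4951, 0.2239, 0.3009]
orientation: [-0.0, 0.63, 0.777, -0.0]
wrist_force: [-0.4, 0.6, 0.0]
finger_gap: 0.0429
grip_force: 0.0
```

Run:
```python
from h import *
import pickle
c=read_camera('wrist');pickle.dump(c,open('w1.pkl','wb'))
cv2.imwrite('pics/e.png',cv2.resize(c['image'],(800,600),interpolation=cv2.INTER_CUBIC))
s=get_state();print(s['clock'],s['tcp_pos'],s['orientation'],s['joint_pos'],s['finger_gap'])
```

```text
1.45 [0.4949026  0.22484131 0.30107006] [-2.63396293e-04  6.29074914e-01  7.77344630e-01 -1.00170088e-04] [2.78551136e-01 2.42746129e-01 1.20552618e-01 1.44906940e+00
 3.16138298e-04 1.63927628e+00] 0.04278976124389482
```

View pics/e.png

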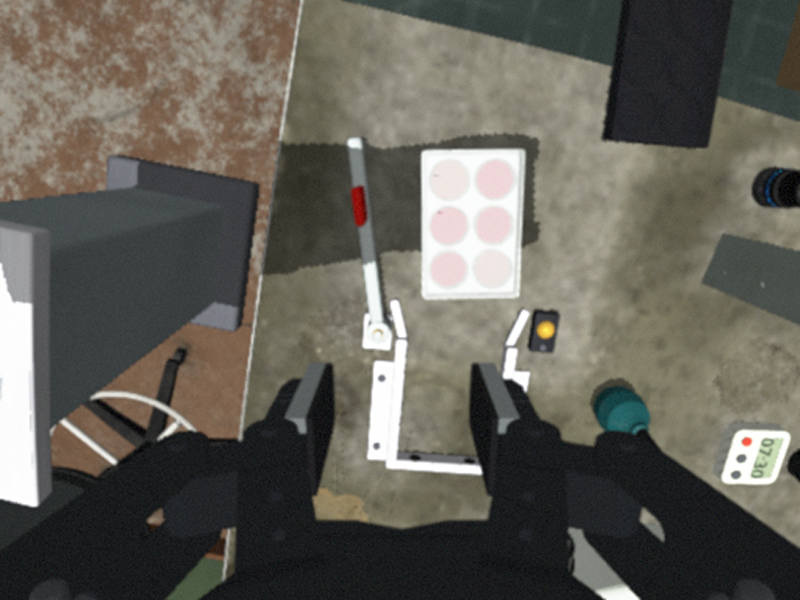

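The wrist view (800x600) shows the plate's top at (421–524, 149–298), the hinge pin at (377,334), the detent at (545,330), the dock's inner stop at (395–485,458) and the tab at (359,206).

```bash
cat > meas.py <<'E'
from h import *
def meas(c,tabs=True):
    im=c['image'];hsv=cv2.cvtColor(im,cv2.COLOR_BGR2HSV)
    def cen(m):
        n,l,st,ce=cv2.connectedComponentsWithStats(m.astype(np.uint8)); i=1+st[1:,4].argmax(); return ce[i],st[i,4],(l==i)
    H,S,V=hsv[...,0],hsv[...,1],hsv[...,2]
    win=np.zeros(H.shape,bool);win[60:290,180:420]=1
    det=cen((H>10)&(H<28)&(S>130)&(V>130)&win); d=onplane(c,[det[0]],.016)[0]
    print('detent',det[:2],d.round(4))
    return d
E
python3 - <<'E'
from meas import *
import pickle
c=pickle.load(open('w1.pkl','rb'));S=pickle.load(open('c0.pkl','rb'))['side']
d=meas(c)
k=.64
h=onplane(c,[[377*k,334*k]],.038)[0];print('hinge',h.round(4))
v=d-h;yaw=np.arctan2(v[1],v[0])-np.arctan2(9,156);R=np.array([[np.cos(yaw),-np.sin(yaw)],[np.sin(yaw),np.cos(yaw)]])
o1=h[:2]-R@[-.074,.0735];o2=d[:2]-R@[.082,.0825];o=(o1+o2)/2
print('yaw deg',np.degrees(yaw),'origin',o1.round(4),o2.round(4))
g=cv2.cvtColor(c['image'],cv2.COLOR_BGR2GRAY)
m=(g>165).astype(np.uint8);m[:85]=0;m[200:]=0;m[:,:255]=0;m[:,345:]=0
ct=max(cv2.findContours(cv2.morphologyEx(m,cv2.MORPH_CLOSE,np.ones((9,9))),0,2)[0],key=cv2.contourArea)
r=cv2.minAreaRect(ct);b=cv2.boxPoints(r);print('box',(b/k).round(1).tolist())
P=onplane(c,b,.022)[:,:2];pc=P.mean(0);print('P',P.round(4).tolist(),'sides',np.linalg.norm(np.diff(P,axis=0),axis=1).round(4),'c',pc.round(4))
print('plate in dock',(R.T@(P-o).T).T.round(4).tolist(),(R.T@(pc-o)).round(4))
e=P-pc; print('plate edge angles',[np.degrees(np.arctan2(*(P[(i+1)%4]-P[i])[::-1])).round(1) for i in range(4)])
I=onplane(c,np.array([[398,453],[404,342],[483,458]])*k,.018)[:,:2];print('dock inner pts in dock',(R.T@(I-o).T).T.round(4).tolist())
# height check by two views: plate corner +x,near mouth
print('tri',tri(c,np.array([520,298])*k,S,np.array([172,227])/6+[215,180]).round(4))
t=onplane(c,np.array([[361,206],[355,140]])*k,.06)[:,:2];print('tab/bar',t.round(4),(R.T@(t-o).T).T.round(4).tolist())
E
```

```text
detent (array([349.02, 210.83]), np.int32(100)) [0.641  0.1739 0.016 ]
hinge [0.489  0.1451 0.038 ]
yaw deg 7.425212663268202 origin [0.5718 0.0818] [0.5704 0.0815]
box [[420.29998779296875, 148.39999389648438], [528.0999755859375, 148.39999389648438], [528.0999755859375, 310.8999938964844], [420.29998779296875, 310.8999938964844]]
P [[0.4925, 0.306], [0.5799, 0.3252], [0.6183, 0.1893], [0.5231, 0.169]] sides [0.0894 0.1412 0.0974] c [0.5535 0.2474]
plate in dock [[-0.0489, 0.2326], [0.0402, 0.2403], [0.0607, 0.1006], [-0.0363, 0.0928]] [0.0039 0.1666]
plate edge angles [np.float64(12.4), np.float64(-74.2), np.float64(-168.0), np.float64(102.6)]
dock inner pts in dock [[-0.0447, -0.0577], [-0.0484, 0.0605], [0.0407, -0.0569]]
tri [0.6079 0.1981 0.0169]
tab/bar [[0.4559 0.2534]
 [0.4422 0.3006]] [[-0.092, 0.1851], [-0.0995, 0.2338]]
```

Run:
```python
from meas import *
import pickle
c=pickle.load(open('w1.pkl','rb'))
P=onplane(c,np.array([[421,150],[524,149],[520,298],[421,298]])*.64,.022)[:,:2]
y=np.radians(8);R=np.array([[np.cos(y),-np.sin(y)],[np.sin(y),np.cos(y)]]);o=np.array([.571,.0815])
print(P.round(4).tolist(),P.mean(0),np.linalg.norm(np.diff(P,axis=0),axis=1))
print([np.degrees(np.arctan2(*(P[(i+1)%4]-P[i])[::-1])).round(1) for i in range(4)])
print((R.T@(P-o).T).T.round(4).tolist(),R.T@(P.mean(0)-o))
print('home push pt',o+R@[0,.064],'out mid',P[:2].mean(0))
```

```text
[[0.4933, 0.3049], [0.5766, 0.324], [0.6078, 0.1995], [0.5211, 0.1809]] [0.54970417 0.2523156 ] [0.08545692 0.12834927 0.0886802 ]
[np.float64(12.9), np.float64(-76.0), np.float64(-167.9), np.float64(102.6)]
[[-0.0458, 0.232], [0.0393, 0.2393], [0.0528, 0.1117], [-0.0356, 0.1054]] [0.00268436 0.17211704]
home push pt [0.56209292 0.14487716] out mid [0.53499529 0.31443923]
```

>>> send_rows(
  increments=[
    {"dx":0.5,"dy":2.2,"dz":0,"roll":0.1,"claw":0},
    {"dx":1.0,"dy":4.2,"dz":-1,"roll":0.1,"claw":0},
    {"dx":1.3,"dy":4.8,"dz":-3,"roll":0.1,"claw":0},
    {"dx":1.3,"dy":4.8,"dz":-5,"roll":0.1,"claw":0},
    {"dx":1.3,"dy":4.8,"dz":-7,"roll":0.1,"claw":0},
  ],
)

```text
clock: 2.08
tcp_pos: [0.5266, 0.347, 0.1245]
orientation: [-0.0, 0.622, 0.783, 0.0]
wrist_force: [0.8, -0.2, -0.4]
finger_gap: 0.0426
grip_force: 0.0
```

>>> send_rows(
  increments=[
    {"dx":0,"dy":0,"dz":-1.5,"roll":0,"claw":0},
    {"dx":0,"dy":0,"dz":-3,"roll":0,"claw":0},
    {"dx":0,"dy":0,"dz":-4,"roll":0,"claw":0},
    {"dx":0,"dy":0,"dz":-4.6,"roll":0,"claw":0},
    {"dx":0,"dy":0,"dz":-4.76,"roll":0,"claw":0},
  ],
)

```text
clock: 2.7
tcp_pos: [0.5266, 0.3458, 0.0065]
orientation: [-0.0, 0.623, 0.782, -0.001]
wrist_force: [-0.5, -0.2, 0.5]
finger_gap: 0.0427
grip_force: 0.0
```

Run:
```python
from h import *
s=get_state();print(s['clock'],s['tcp_pos'],s['orientation'],s['finger_gap'],s['wrist_force'])
c=read_camera('wrist');cv2.imwrite('pics/f.png',cv2.resize(c['image'],(800,600)))
```

```text
2.7 [0.52664805 0.3457594  0.00650582] [-2.93678027e-04  6.22696870e-01  7.82462942e-01 -5.16768241e-04] 0.04271565311550284 [-0.50044232 -0.1753112   0.51174264]
```

View pics/f.png

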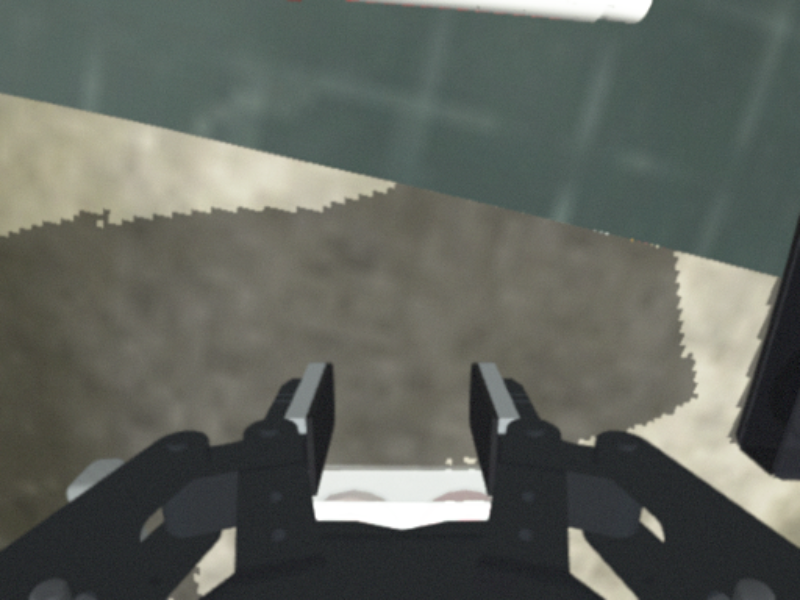

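The fingers are in front of the plate's outer side, whose edge is at row 468 between the pads, and clear of everything else. I'll push slowly.

>>> send_rows(
  increments=[
    {"dx":0.1,"dy":-0.5,"dz":0,"roll":0,"claw":0},
    {"dx":0.2,"dy":-0.9,"dz":0,"roll":0,"claw":0},
    {"dx":0.3,"dy":-1.3,"dz":0,"roll":0,"claw":0},
    {"dx":0.4,"dy":-1.8,"dz":0,"roll":-0.1,"claw":0},
    {"dx":0.5,"dy":-2.3,"dz":0,"roll":-0.2,"claw":0},
  ],
)

```text
clock: 3.38
tcp_pos: [0.5403, 0.2869, 0.0076]
orientation: [0.0, 0.634, 0.773, 0.0]
wrist_force: [0.1, 1.4, 1.1]
finger_gap: 0.0425
grip_force: 0.6
```

>>> send_rows(
  increments=[
    {"dx":0.1,"dy":-0.5,"dz":0,"roll":-0.1,"claw":0},
    {"dx":0.2,"dy":-1.0,"dz":0,"roll":-0.2,"claw":0},
    {"dx":0.3,"dy":-1.5,"dz":0,"roll":-0.3,"claw":0},
    {"dx":0.4,"dy":-2.0,"dz":0,"roll":-0.4,"claw":0},
    {"dx":0.45,"dy":-2.4,"dz":0,"roll":-0.4,"claw":0},
  ],
)

```text
clock: 4.0
tcp_pos: [0.5513, 0.227, 0.0073]
orientation: [0.0, 0.655, 0.755, 0.0]
wrist_force: [-0.0, 1.6, 1.0]
finger_gap: 0.0425
grip_force: 0.6
```

Run:
```python
from h import *
s=get_state();print(s['clock'],s['tcp_pos'],s['orientation'],s['finger_gap'],s['wrist_force'])
a=read_camera('side')['image'][170:260,215:315];b=read_camera('scene')['image'][165:240,160:290]
v=np.vstack([cv2.resize(a,(390,350),interpolation=2),])
cv2.imwrite('pics/g.png',np.hstack([v,cv2.resize(b,(400,350),interpolation=2)]))
```

```text
4.0 [0.55130618 0.22695057 0.00727254] [2.67074585e-05 6.55430551e-01 7.55255449e-01 3.01913991e-06] 0.0425215848432358 [-0.03106682  1.63725781  1.00319034]
```

View pics/g.png

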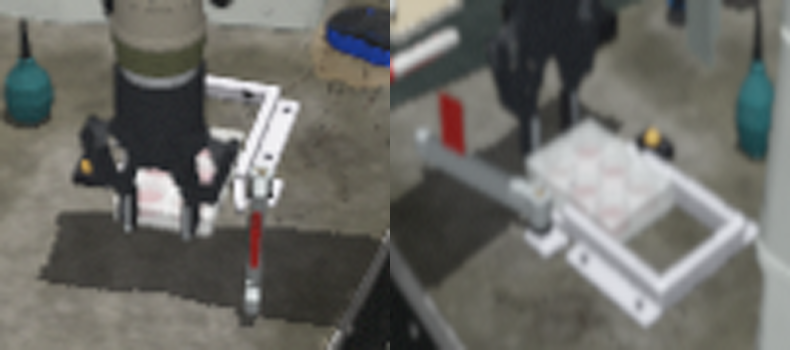

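The plate is aligned and already between the rails (left crop: plate at (170,185); right crop: plate at (600,180)). I'll keep pushing to the stop.

>>> send_rows(
  increments=[
    {"dx":0.06,"dy":-0.5,"dz":0,"roll":0,"claw":0},
    {"dx":0.13,"dy":-1.0,"dz":0,"roll":0,"claw":0},
    {"dx":0.2,"dy":-1.5,"dz":0,"roll":0,"claw":0},
    {"dx":0.26,"dy":-2.0,"dz":0,"roll":0,"claw":0},
    {"dx":0.33,"dy":-2.4,"dz":0,"roll":0,"claw":0},
  ],
)

```text
clock: 4.72
tcp_pos: [0.5594, 0.1668, 0.0073]
orientation: [-0.0, 0.655, 0.755, -0.0]
wrist_force: [-0.4, 0.2, 0.2]
finger_gap: 0.0427
grip_force: 0.2
```

>>> send_rows(
  increments=[
    {"dx":0.02,"dy":-0.12,"dz":0,"roll":0,"claw":0},
    {"dx":0.04,"dy":-0.24,"dz":0,"roll":0,"claw":0},
    {"dx":0.05,"dy":-0.36,"dz":0,"roll":0,"claw":0},
    {"dx":0.06,"dy":-0.46,"dz":0,"roll":0,"claw":0},
    {"dx":0.06,"dy":-0.46,"dz":0,"roll":0,"claw":0},
  ],
)

```text
clock: 5.35
tcp_pos: [0.5609, 0.1563, 0.0073]
orientation: [0.0, 0.655, 0.755, -0.0]
wrist_force: [-0.8, -0.0, -1.2]
finger_gap: 0.0423
grip_force: 0.0
```

>>> send_rows(
  increments=[
    {"dx":0.01,"dy":-0.06,"dz":0,"roll":0,"claw":0},
    {"dx":0.02,"dy":-0.12,"dz":0,"roll":0,"claw":0},
    {"dx":0.02,"dy":-0.16,"dz":0,"roll":0,"claw":0},
    {"dx":0.02,"dy":-0.2,"dz":0,"roll":0,"claw":0},
    {"dx":0.02,"dy":-0.2,"dz":0,"roll":0,"claw":0},
  ],
)

```text
clock: 5.98
tcp_pos: [0.5618, 0.1531, 0.0076]
orientation: [-0.001, 0.655, 0.756, 0.002]
wrist_force: [0.1, 7.4, 0.6]
finger_gap: 0.0431
grip_force: 3.5
```

Run:
```python
from h import *
s=get_state();print(s['clock'],s['tcp_pos'],s['wrist_force'])
a=read_camera('side')['image'][165:255,215:315];b=read_camera('scene')['image'][165:240,170:290]
cv2.imwrite('pics/i.png',np.hstack([cv2.resize(a,(390,350),interpolation=2),cv2.resize(b,(400,350),interpolation=2)]))
```

```text
5.975 [0.56182026 0.15307916 0.0076143 ] [0.13971953 7.41098537 0.55338806]
```

View pics/i.png

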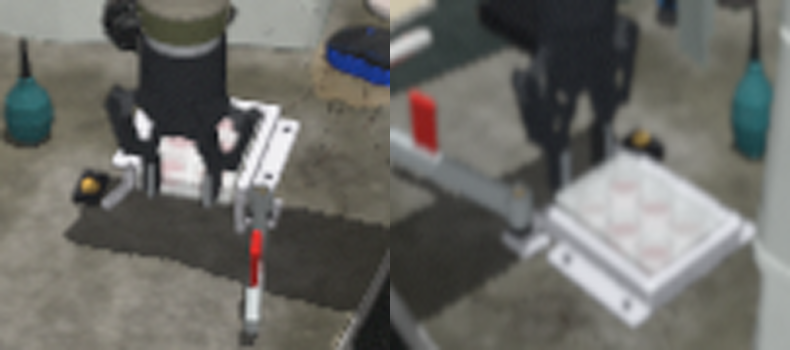

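The plate is home: wrist force is 7 N against the stop, and the right crop shows it filling the dock at (640,215). Next I back off, rise, close the fingers and go round to the outer side of the tab.

>>> send_rows(
  increments=[
    {"dx":-0.1,"dy":0.8,"dz":0,"roll":0,"claw":0},
    {"dx":-0.2,"dy":1.6,"dz":1.0,"roll":0,"claw":0},
    {"dx":-0.3,"dy":2.0,"dz":3,"roll":0.5,"claw":-1},
    {"dx":-0.5,"dy":2.4,"dz":5,"roll":1.8,"claw":-1},
    {"dx":-1.2,"dy":2.6,"dz":6.4,"roll":3.0,"claw":-1},
  ],
)

```text
clock: 6.7
tcp_pos: [0.5322, 0.2175, 0.1698]
orientation: [0.001, 0.481, 0.877, 0.001]
wrist_force: [0.9, 0.5, -0.2]
finger_gap: -0.0
grip_force: 0.0
```

>>> send_rows(
  increments=[
    {"dx":-1,"dy":0.2,"dz":0,"roll":1.3,"claw":-1},
    {"dx":-2,"dy":0.4,"dz":0,"roll":2.6,"claw":-1},
    {"dx":-3,"dy":0.6,"dz":0,"roll":3.9,"claw":-1},
    {"dx":-4,"dy":0.9,"dz":0,"roll":5.2,"claw":-1},
    {"dx":-4.4,"dy":1.14,"dz":0,"roll":6.5,"claw":-1},
  ],
)

```text
clock: 7.32
tcp_pos: [0.4195, 0.2453, 0.1673]
orientation: [-0.0, 0.048, 0.999, -0.0]
wrist_force: [0.0, -0.1, 0.3]
finger_gap: 0.0
grip_force: 0.0
```

>>> send_rows(
  increments=[
    {"dx":0,"dy":0,"dz":0,"roll":1.3,"claw":-1},
    {"dx":0,"dy":0,"dz":0,"roll":2.4,"claw":-1},
    {"dx":0,"dy":0,"dz":0,"roll":2.9,"claw":-1},
    {"dx":0,"dy":0,"dz":0,"roll":2.9,"claw":-1},
    {"dx":0,"dy":0,"dz":0,"roll":2.9,"claw":-1},
  ],
)

```text
clock: 7.95
tcp_pos: [0.4212, 0.245, 0.1673]
orientation: [-0.0, -0.15, 0.989, -0.0]
wrist_force: [-0.2, 0.1, -0.3]
finger_gap: 0.0001
grip_force: 0.0
```

Run:
```python
from h import *
s=get_state();print(s['clock'],s['tcp_pos'],s['orientation'],s['joint_pos'].round(2),s['finger_gap'])
a=read_camera('side');c=read_camera('scene')
cen=[]
for k,(x0,x1,y0,y1) in ((a,(265,290,200,260)),(c,(160,200,170,210))):
    hsv=cv2.cvtColor(k['image'],cv2.COLOR_BGR2HSV);m=((hsv[...,1]>150)&(hsv[...,2]>90)&((hsv[...,0]<8)|(hsv[...,0]>172)))
    q=np.zeros_like(m);q[y0:y1,x0:x1]=m[y0:y1,x0:x1];ys,xs=np.nonzero(q);cen.append((xs.mean(),ys.mean()));print(len(xs),cen[-1])
P=tri(a,cen[0],c,cen[1]);v=P[:2]-[.489,.145];print('tab',P,np.hypot(*v),np.degrees(np.arctan2(v[1],v[0])))
# check plate in wrist view
w=read_camera('wrist');cv2.imwrite('pics/w.png',cv2.resize(w['image'],(800,600)))
```

```text
7.95 [0.421197   0.24501484 0.16727214] [-5.89789919e-05 -1.50174354e-01  9.88659521e-01 -1.07674411e-04] [ 0.36  0.18 -0.29  1.1  -0.    0.06] 8.79728437224035e-05
24 (np.float64(279.8333333333333), np.float64(231.25))
63 (np.float64(179.44444444444446), np.float64(190.9206349206349))
tab [0.45418773 0.25346468 0.05047295] 0.11391435523407749 107.79428712629124
```

View pics/w.png

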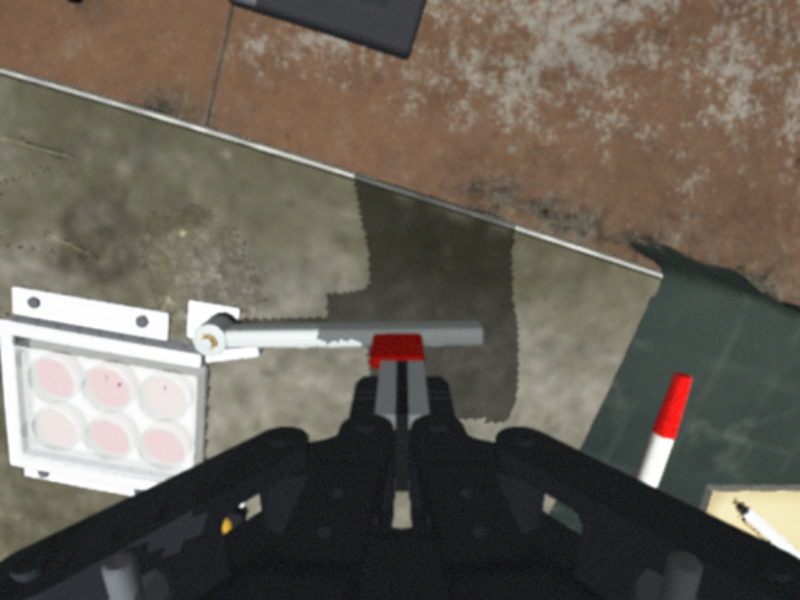

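The wrist view shows the plate sitting flush in the dock (plate at (110,405), mouth edge at column 205) and the tab at (398,350), level with the fingers along the bar. The bar lies at 107° in world. I'll descend beside the tab and print the arc waypoints.

>>> send_rows(
  increments=[
    {"dx":0,"dy":0,"dz":-1.5,"roll":0,"claw":-1},
    {"dx":0,"dy":0,"dz":-3,"roll":0,"claw":-1},
    {"dx":0,"dy":0,"dz":-4.2,"roll":0,"claw":-1},
    {"dx":0,"dy":0,"dz":-4.9,"roll":0,"claw":-1},
    {"dx":0,"dy":0,"dz":-5,"roll":0,"claw":-1},
  ],
)

```text
clock: 8.72
tcp_pos: [0.4203, 0.2443, 0.0411]
orientation: [-0.001, -0.15, 0.989, -0.0]
wrist_force: [0.4, -0.1, 0.7]
finger_gap: -0.0002
grip_force: 0.0
```

Run:
```python
from h import *
s=get_state();print(s['clock'],s['tcp_pos'],s['orientation'],s['wrist_force'])
H=np.array([.4885,.1445]);p0=np.array([.4212,.245]);a0=107.3
def P(f,d): f=np.radians(f);return H+.114*np.array([np.cos(f),np.sin(f)])+d*np.array([-np.sin(f),np.cos(f)])
rows=[(107,.027),(107,.020),(105,.016),(101,.015),(96,.015)]+[(f,.015) for f in (90,84,78,72,66,60,54,48,42,36,30,25,21,18,15.5)]
b,a=p0,a0
for i,(f,d) in enumerate(rows):
    q=P(f,d);print(f,((q-b)/.025).round(2),round((f-a)/8,2))
    if i%5==4: b,a=q,f;print('--',q.round(4))
```

```text
8.725 [0.42032628 0.24434648 0.04110707] [-1.38553186e-03 -1.50357446e-01  9.88630683e-01 -3.02660496e-04] [ 0.40457063 -0.05497105  0.68720898]
107 [0.33 0.02] -0.04
107 [0.59 0.11] -0.04
105 [0.89 0.22] -0.29
101 [1.23 0.34] -0.79
96 [1.62 0.45] -1.41
-- [0.4617 0.2563]
90 [0.47 0.09] -0.75
84 [0.95 0.13] -1.5
78 [1.43 0.11] -2.25
72 [1.91 0.05] -3.0
66 [ 2.38 -0.06] -3.75
-- [0.5212 0.2547]
60 [ 0.45 -0.16] -0.75
54 [ 0.89 -0.37] -1.5
48 [ 1.3  -0.62] -2.25
42 [ 1.68 -0.91] -3.0
36 [ 2.03 -1.24] -3.75
-- [0.5719 0.2236]
30 [ 0.31 -0.37] -0.75
25 [ 0.54 -0.69] -1.38
21 [ 0.71 -0.97] -1.88
18 [ 0.81 -1.19] -2.25
15.5 [ 0.9  -1.37] -2.56
-- [0.5943 0.1894]
```

>>> send_rows(
  increments=[
    {"dx":0.33,"dy":0.02,"dz":0,"roll":0,"claw":-1},
    {"dx":0.59,"dy":0.11,"dz":0,"roll":0,"claw":-1},
    {"dx":0.89,"dy":0.22,"dz":0,"roll":-0.3,"claw":-1},
    {"dx":1.23,"dy":0.34,"dz":0,"roll":-0.8,"claw":-1},
    {"dx":1.62,"dy":0.45,"dz":0,"roll":-1.4,"claw":-1},
  ],
)

```text
clock: 9.35
tcp_pos: [0.4632, 0.2565, 0.0432]
orientation: [0.001, -0.052, 0.999, 0.0]
wrist_force: [-0.4, 0.1, 0.3]
finger_gap: -0.0001
grip_force: 0.2
```

>>> send_rows(
  increments=[
    {"dx":0.47,"dy":0.09,"dz":0,"roll":-0.75,"claw":-1},
    {"dx":0.95,"dy":0.13,"dz":0,"roll":-1.5,"claw":-1},
    {"dx":1.43,"dy":0.11,"dz":0,"roll":-2.25,"claw":-1},
    {"dx":1.91,"dy":0.05,"dz":0,"roll":-3,"claw":-1},
    {"dx":2.38,"dy":-0.06,"dz":0,"roll":-3.75,"claw":-1},
  ],
)

```text
clock: 9.98
tcp_pos: [0.5229, 0.255, 0.0432]
orientation: [0.001, 0.208, 0.978, 0.001]
wrist_force: [-0.7, -0.5, 0.1]
finger_gap: 0.0003
grip_force: 0.2
```

>>> send_rows(
  increments=[
    {"dx":0.45,"dy":-0.16,"dz":0,"roll":-0.75,"claw":-1},
    {"dx":0.89,"dy":-0.37,"dz":0,"roll":-1.5,"claw":-1},
    {"dx":1.3,"dy":-0.62,"dz":0,"roll":-2.25,"claw":-1},
    {"dx":1.68,"dy":-0.91,"dz":0,"roll":-3,"claw":-1},
    {"dx":2.03,"dy":-1.24,"dz":0,"roll":-3.75,"claw":-1},
  ],
)

```text
clock: 10.6
tcp_pos: [0.5737, 0.2237, 0.0432]
orientation: [0.001, 0.455, 0.891, 0.001]
wrist_force: [-0.4, -0.2, 0.3]
finger_gap: -0.0001
grip_force: 0.2
```

>>> send_rows(
  increments=[
    {"dx":0.31,"dy":-0.37,"dz":0,"roll":-0.75,"claw":-1},
    {"dx":0.54,"dy":-0.69,"dz":0,"roll":-1.4,"claw":-1},
    {"dx":0.71,"dy":-0.97,"dz":0,"roll":-1.9,"claw":-1},
    {"dx":0.81,"dy":-1.19,"dz":0,"roll":-2.25,"claw":-1},
    {"dx":0.9,"dy":-1.37,"dz":0,"roll":-2.55,"claw":-1},
  ],
)

```text
clock: 11.22
tcp_pos: [0.5959, 0.1893, 0.0431]
orientation: [0.001, 0.605, 0.797, 0.001]
wrist_force: [-0.3, 1.3, 0.3]
finger_gap: 0.0001
grip_force: 0.1
```

>>> send_rows(
  increments=[
    {"dx":0.05,"dy":-0.12,"dz":0,"roll":-0.2,"claw":-1},
    {"dx":0.08,"dy":-0.24,"dz":0,"roll":-0.4,"claw":-1},
    {"dx":0.11,"dy":-0.36,"dz":0,"roll":-0.6,"claw":-1},
    {"dx":0.14,"dy":-0.48,"dz":0,"roll":-0.8,"claw":-1},
    {"dx":0.15,"dy":-0.56,"dz":0,"roll":-0.9,"claw":-1},
  ],
)

```text
clock: 11.85
tcp_pos: [0.5984, 0.1754, 0.0425]
orientation: [0.0, 0.653, 0.758, -0.0]
wrist_force: [-0.7, -1.1, 0.6]
finger_gap: -0.0002
grip_force: 0.0
```

>>> send_rows(
  increments=[
    {"dx":0,"dy":-0.06,"dz":0,"roll":0,"claw":-1},
    {"dx":0,"dy":-0.12,"dz":0,"roll":0,"claw":-1},
    {"dx":0,"dy":-0.16,"dz":0,"roll":0,"claw":-1},
    {"dx":0,"dy":-0.16,"dz":0,"roll":0,"claw":-1},
    {"dx":0,"dy":-0.16,"dz":0,"roll":0,"claw":-1},
  ],
)

```text
clock: 12.48
tcp_pos: [0.5982, 0.1718, 0.0422]
orientation: [-0.0, 0.652, 0.758, 0.0]
wrist_force: [-0.2, 3.8, -1.0]
finger_gap: 0.0003
grip_force: 2.1
```

>>> send_rows(
  increments=[
    {"dx":0,"dy":0.5,"dz":0,"roll":0,"claw":-1},
    {"dx":-0.1,"dy":1.5,"dz":0,"roll":0,"claw":-1},
    {"dx":-0.2,"dy":2.5,"dz":2,"roll":0,"claw":-1},
    {"dx":-1.2,"dy":3,"dz":4.5,"roll":0,"claw":-1},
    {"dx":-2.4,"dy":3.2,"dz":6.5,"roll":0,"claw":-1},
  ],
)

```text
clock: 13.1
tcp_pos: [0.5393, 0.2519, 0.2049]
orientation: [0.001, 0.652, 0.758, 0.0]
wrist_force: [0.3, 1.2, -0.2]
finger_gap: -0.0001
grip_force: 0.0
```

>>> send_rows(
  increments=[
    {"dx":-0.5,"dy":-0.3,"dz":1.5,"roll":0,"claw":-1},
    {"dx":-1,"dy":-0.6,"dz":3,"roll":0,"claw":-1},
    {"dx":-1.6,"dy":-1,"dz":4,"roll":0,"claw":-1},
    {"dx":-1.6,"dy":-1,"dz":4,"roll":0,"claw":-1},
    {"dx":-1.6,"dy":-1,"dz":4,"roll":0,"claw":-1},
  ],
)

```text
clock: 13.72
tcp_pos: [0.4995, 0.2263, 0.3024]
orientation: [0.0, 0.653, 0.758, -0.0]
wrist_force: [0.8, 0.2, -0.3]
finger_gap: -0.0001
grip_force: 0.0
```

Run:
```python
from h import *
s=get_state();print(s['clock'],s['tcp_pos'],s['wrist_force'])
w=read_camera('wrist');b=read_camera('side')['image'][165:255,215:315]
im=np.hstack([cv2.resize(w['image'][60:330,110:410],(400,360)),cv2.resize(b,(400,360),interpolation=2)])
cv2.imwrite('pics/z.png',im)
# expected shut bar end centre & tab top in wrist
y=np.radians(8);R=np.array([[np.cos(y),-np.sin(y)],[np.sin(y),np.cos(y)]]);o=np.array([.571,.0815])
hsv=cv2.cvtColor(w['image'],cv2.COLOR_BGR2HSV);m=((hsv[...,1]>150)&(hsv[...,2]>80)&((hsv[...,0]<8)|(hsv[...,0]>172))).astype(np.uint8)
n,l,st,ce=cv2.connectedComponentsWithStats(m)
for i in range(1,n):
    if st[i,4]>40: P=onplane(w,[ce[i]],.06)[0];print(ce[i],st[i,4],P.round(4),(R.T@(P[:2]-o)).round(4))
```

```text
13.725 [0.49954082 0.22629445 0.30242287] [ 0.79876623  0.22859751 -0.30841096]
[326.8        221.27169811] 265 [0.6014 0.1617 0.06  ] [0.0413 0.0752]
```

View pics/z.png

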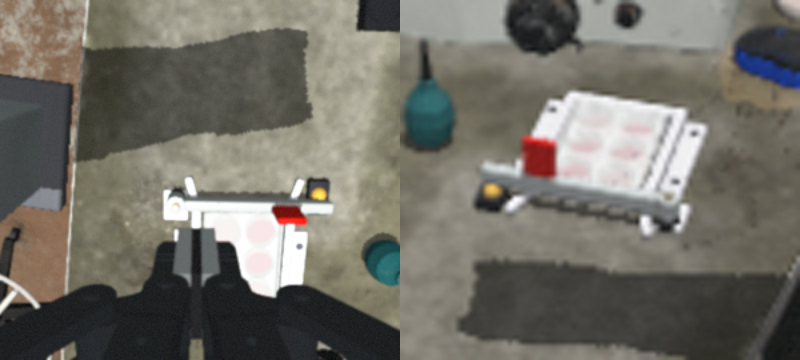

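The bar lies across the mouth with the brass detent showing in front of it: (318,193) left crop, (490,192) right crop. The tab measures dock (41,75) mm, where (41,73.5) is fully shut. The plate is home and the arm is touching nothing, so I'll hand in.

```bash
python3 -c "
from workcell import hand_in;print(hand_in())"
```

```text
the job is handed in; nothing more can be done
None
```

The plate is home against the end stop, the keeper bar is snapped shut behind its detent, and the job was handed in at about 14 s of robot time.

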